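Fetch the small dish from behind the vases for firing

ROBOT

A 6-joint arm with a two-finger parallel gripper is mounted at the origin on the work surface. World frame = base frame: x ahead of the robot, y to its left, z up, the work surface at z = 0. Lengths are in m, angles in rad, forces in N, time in s.
With the tool pointing down it reaches from about 0.35 to 0.875 m from the base axis. Payload 4.2 kg.
Tool frame: the origin (TCP) lies midway between the tips of the shut fingers; the grasp point (between the pads) lies 19 mm behind it; z points along the fingers, y is the line along which they close (so a half turn about z gives the same grasp; the last joint's range is limited). The gripper opens to 85 mm and grips with 20 to 120 N. Pads are 22 mm wide; open, the fingers measure 114 mm over their backs; the gripper's body (76 mm by 85 mm) begins 54 mm behind the grasp point. The pads swing forward as they close: fully open they stand 13 mm farther back than shut.
Start: joints at [-0.85, 0.385, 0.008, 0, -1.194, -0.259], TCP at [0.278, -0.56, 0.231] pointing down, gripper open.
Joint ranges: [-3.14, 3.14], [-1.21, 2.06], [-1.07, 1.41], [-3.16, 2.05], [-2.99, -0.16], [-3.1, 3.1]. Speed limits (rad/s): [2.79, 2.79, 3.14, 3.14, 3.14, 3.14].

INTERFACE

Orientations are given as a unit quaternion [x, y, z, w].
In Python, from cell import * gives the robot as it stands.
- The arm moves only by the tool move_arm, never from a script. Its argument "deltas" is one flat list of numbers, 5 for each row, row after row: the finger opening in m, from 0 to 0.0854, then the shift along the world's x, y, z in m, then the turn about the world's z in degrees. A call has 1 to 12 rows; each row shifts and turns the commanded pose from where the row before left it; what a row does not reach is not made up. A row lasts 1/12 s, in which the tool goes at most 41.7 mm and 7.16 degrees, less where a joint would pass 70% of its speed; a pose out of reach is approached as far as the arm can. A call is refused whole if a number of a shift passes 0.0417 or a number of a turn 7.16, either way. A call with a gripper value outside its range is refused whole. The fingers move at their own pace and stop on an object; the grip force is fixed at half the most. Time passes only in rows, so rows that do not move let the fingers close. It gives the time, the measured TCP pose, the force, the opening and the grip force at its end, in the units of the state.
- read_state(): the state, without advancing time (a new reading comes with each control period).
- read_camera(name): name is "side" or "top"; returns the picture (400x640x3 uint8, blue, green, red); there is no depth.
- camera_model(name): a dict with "fov_y" (degrees; the focal length in pixels is half the picture's height over the tangent of half this angle, whatever the lens; pixels are square), "cx", "cy" (the principal point, pixels), "extrinsics" (4x4, takes a point from camera to world coordinates). Camera axes: x right, y down, z forward; pixel columns grow to the right and rows downward; lengths in m; the calibration is good to about 2 mm. A picture is of the moment at which its call begins. camera_model takes no time and is no camera call.
- close_job(): hands the job in; it is judged then, once.
The state is a dict: "clock": time; "qpos": joint angles; "qd": joint speeds; "joint_torque": joint torques, N m; "position": TCP position; "orientation": TCP orientation; "force": force on the tool from outside, world axes, zero at the start; "wrist_torque": the same for the moment, N m; "opening": opening from 0.0 (shut) to 1.0 (fully open); "gripper_force": force on a finger pad.
Only numpy, scipy, OpenCV 4.12 (cv2) and the standard library are available. Lean on these libraries where they do the work, as an engineer would, in place of code of your own. Each camera call takes 0.05 s, during which the arm holds its last target. There are 200 camera calls.

TASK

The small clay dish at the back of the drying stand is to go into the next firing: move the three tall vases that stand in front of it over to the empty wooden ware board, set the dish in the middle of the empty round setter on the kiln shelf, and then put each vase back, centred and square, on the plaster bat of its own shape. The clay is unfired and brittle, so keep all the pieces upright and set them down without dropping them, and do not disturb the cup that already stands on the kiln shelf.

Things in the scene. Friction and masses are not known exactly. Their poses are not given: they have to be found in the camera images.
- round_vase: Red-brown dry clay, origin at the centre of its underside, z up. Round open-topped vase, 54 mm outer diameter with straight sides (50 mm at the very foot and lip, straight from 6 to 118 mm up), 130 mm high, walls 5 mm, about 0.2 kg. At the start it stands on the round bat, its axes along the bat's (within 0.05 rad).
- square_vase: Red-brown dry clay, origin at the centre of its underside, z up. Square open-topped vase, 52 x 52 mm with straight sides along its x and y, 115 mm high, walls 6 mm, about 0.25 kg. At the start it stands on the square bat, its axes along the bat's (within 0.05 rad).
- oblong_vase: Red-brown dry clay, origin at the centre of its underside, z up. Oblong open-topped vase, 50 mm along its x and 84 mm along its y (too wide to grip along y), straight sides, 120 mm high, walls 6 mm, about 0.3 kg. At the start it stands on the oblong bat, its axes along the bat's (within 0.05 rad).
- dish: Red-brown dry clay, origin at the centre of its underside, z up. Small round dish, 44 mm diameter, straight sides, 34 mm high, about 50 g. It stands on the drying stand's board (340 x 194 mm, top 30 mm above the bench), 62 to 64 mm behind the line of the bats' centres. About 62 mm behind the dish's centre is the stand's rear rail, its top 105 mm above the bench. Dish x points to the rail, y along the row of bats.
- round_bat: Round white plaster bat, 74 mm diameter, 12 mm thick, fixed on the stand; home of the round vase. Origin at the centre of its underside, 30 mm above the bench; the vase stands 12 mm higher. The three bats form a row, 95 mm between centres, in any order; their y axes run along the row (within 0.05 rad), their x axes to the rail at the back.
- square_bat: Square white plaster bat, 72 x 72 mm (sides along its x and y), 12 mm thick, fixed in the same row; home of the square vase. Origin at the centre of its underside, 30 mm above the bench; its top is 12 mm higher.
- oblong_bat: Oblong white plaster bat, 70 mm along its x and 104 mm along its y (the row), 12 mm thick, fixed in the same row; home of the oblong vase, whose y axis belongs along the bat's y, either way round. Origin at the centre of its underside, 30 mm above the bench; its top is 12 mm higher.
- ware_board: Empty wooden ware board, 300 mm along its x, 150 mm along its y, fixed on the bench to the left or right of the stand, its x axis away from the robot (within 0.12 rad). Origin at the centre of its underside on the bench; its top is 24 mm above that. It has room for the three vases in a row along its x, 90 to 95 mm apart.
- setter: Flat round white setter disc, 66 mm diameter, 8 mm thick, fixed on the pale kiln shelf (a 260 x 200 mm slab, its top 40 mm above the bench) at the other side of the stand; place of the dish. Origin at the centre of its underside, 40 mm above the bench; its top is 8 mm higher. Nothing but the cup stands on that shelf.
- cup: Bystander: round clay cup, 66 mm diameter at the rim, 60 mm high, standing loose on the kiln shelf, its centre about 105 to 165 mm from the setter's. Origin at the centre of its underside. It is to stay where it is.

How it is judged:
On the way, in this order (a step that is already met when the one before it is completed fails the run):
1. all three vases stand upright and released on the ware board (x of round_vase in the frame of ware_board between -0.14 and 0.14 m and y of round_vase in the frame of ware_board between -0.065 and 0.065 m and z of round_vase in the frame of ware_board between 0.019 and 0.029 m and linear speed of each of round_vase, square_vase, oblong_vase below 0.03 m/s and angle between each of round_vase, square_vase, oblong_vase's own z axis and vertical below 0.12 rad and x of square_vase in the frame of ware_board between -0.14 and 0.14 m and y of square_vase in the frame of ware_board between -0.065 and 0.065 m and z of square_vase in the frame of ware_board between 0.019 and 0.029 m and x of oblong_vase in the frame of ware_board between -0.14 and 0.14 m and y of oblong_vase in the frame of ware_board between -0.065 and 0.065 m and z of oblong_vase in the frame of ware_board between 0.019 and 0.029 m and contact force between each of round_vase, square_vase, oblong_vase and the fingers below 0.05 N), for 0.2 s.
2. the dish stands released on the setter while the three vases wait on the ware board (all of step 1 and horizontal distance between dish and setter below 0.01 m and z of dish in the frame of setter between 0.004 and 0.012 m and linear speed of dish below 0.03 m/s and angle between dish's own z axis and vertical below 0.12 rad and contact force between dish and the fingers below 0.05 N), for 0.2 s.
At the end, for the whole second after the job is handed in: The dish stands upright and still on the setter, centres within 10 mm; each vase stands upright and still on the bat of its own shape, centres within 10 mm, the square and the oblong one square with their bats within 0.2 rad (horizontal distance between dish and setter below 0.01 m and z of dish in the frame of setter between 0.004 and 0.012 m and linear speed of each of dish, round_vase, square_vase, oblong_vase below 0.03 m/s and angle between each of dish, round_vase, square_vase, oblong_vase's own z axis and vertical below 0.12 rad and horizontal distance between round_vase and round_bat below 0.01 m and z of round_vase in the frame of round_bat between 0.008 and 0.016 m and horizontal distance between square_vase and square_bat below 0.01 m and z of square_vase in the frame of square_bat between 0.008 and 0.016 m and (angle between the x axis of square_vase and the x axis of square_bat, either way round below 0.2 rad or angle between the x axis of square_vase and the y axis of square_bat, either way round below 0.2 rad) and horizontal distance between oblong_vase and oblong_bat below 0.01 m and z of oblong_vase in the frame of oblong_bat between 0.008 and 0.016 m and angle between the x axis of oblong_vase and the x axis of oblong_bat, either way round below 0.2 rad); the robot touches nothing.
It fails at once if a vase or the dish is tipped by more than 0.5 rad (angle between any of round_vase, square_vase, oblong_vase, dish's own z axis and vertical above 0.5 rad).
It fails at once if a vase or the dish is dropped (moves faster than 0.5 m/s while out of the fingers) ((linear speed of round_vase above 0.5 m/s and contact force between round_vase and the fingers below 0.02 N) or (linear speed of square_vase above 0.5 m/s and contact force between square_vase and the fingers below 0.02 N) or (linear speed of oblong_vase above 0.5 m/s and contact force between oblong_vase and the fingers below 0.02 N) or (linear speed of dish above 0.5 m/s and contact force between dish and the fingers below 0.02 N)).
It fails at once if the cup on the kiln shelf is moved by more than 15 mm (distance of cup from where it was at the start of the episode above 0.015 m).
It also fails if it takes over 149 s, if anything falls off the work surface, if the arm or the gripper's body presses on something with over 40 N, if the wrist force passes 120 N, or if a joint passes its speed limit or range.

## Working session

There is one attempt and no reset: what is moved stays moved. The work goes in short steps, Python scripts to look and compute and a tool call to move; the robot and the scene stay as the last step left them, time stands still between calls to the robot, and variables do not carry over. Pictures are saved under pics/ and viewed, at most 14 in all, crops included, and the job is handed in when it is done.

Besides the shell and the picture viewer there is one more tool, called after "Request:" by a JSON object that holds its "name" and its "arguments", one argument or row to a line. move_arm: Moves the arm, as the interface text tells. Its arguments: {"type":"object","properties":{"deltas":{"type":"array"}},"required":["deltas"]}

```bash
mkdir -p pics; python3 - <<'E'
from cell import *
import cv2
for n in("top","side"):
    cv2.imwrite(f"pics/{n}0.png",read_camera(n)); print(n,camera_model(n))
s=read_state();print(s)
E
```

```text
top {'fov_y': 43.33343953466495, 'cx': 318.98924327453796, 'cy': 198.2681379212114, 'extrinsics': array([[-0.00524042, -0.98065856,  0.19565616,  0.34157786],
       [-0.9999051 ,  0.00264583, -0.01352001,  0.01427273],
       [ 0.01274084, -0.19570844, -0.98057936,  1.16697089],
       [ 0.        ,  0.        ,  0.        ,  1.        ]])}
side {'fov_y': 45.9545342596309, 'cx': 311.36308954076844, 'cy': 204.30552581914347, 'extrinsics': array([[-0.96694299,  0.15794965, -0.20018282,  0.78801946],
       [ 0.25496169,  0.58664443, -0.76866303,  0.83433051],
       [-0.00397392, -0.79429228, -0.60752283,  0.73590779],
       [ 0.        ,  0.        ,  0.        ,  1.        ]])}
{'clock': 0.1, 'qpos': array([-8.50419372e-01,  3.85469193e-01,  6.78632406e-03, -4.29204088e-04,
       -1.19400158e+00, -2.58602313e-01]), 'qd': array([ 1.03918824e-05, -8.39087729e-04,  3.29314728e-03,  9.74215311e-04,
       -1.38349902e-04,  2.33635274e-04]), 'joint_torque': array([-5.81674994e-04, -3.93320560e+01,  1.88929403e+01,  4.19795573e+00,
       -2.56148713e-03, -1.78632948e-06]), 'position': array([ 0.27825054, -0.55907265,  0.23034748]), 'orientation': array([-2.28764232e-01,  9.73481379e-01,  9.26992047e-04, -2.67826197e-04]), 'force': array([ 0.07259739, -0.14918745,  0.03564208]), 'wrist_torque': array([-0.00876902,  0.02758892,  0.01611961]), 'gripper_force': 0.0, 'opening': 0.9970904351928479}
```

View pics/top0.png

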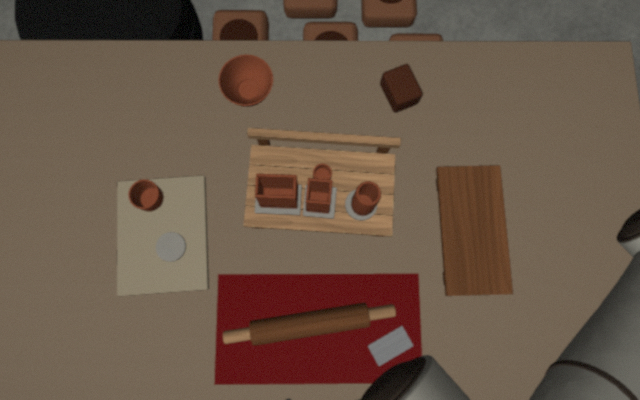

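View pics/side0.png

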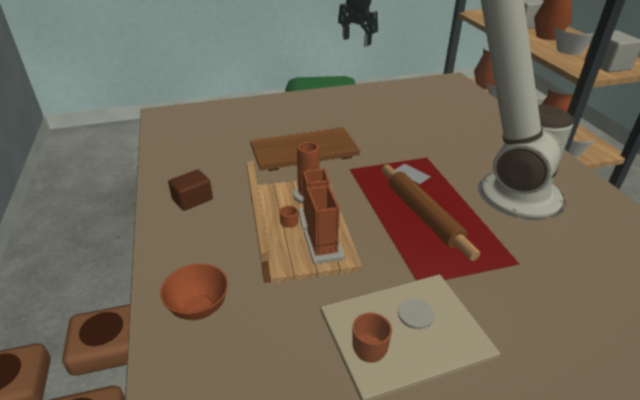

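The top picture shows the bats as oblong (277,195), square (320,197) and round (364,200). The dish is at (322,174), the ware board around (475,230), the setter at (170,246) and the cup at (145,195).

```bash
cat > h.py <<'E'
from cell import *
import cv2, numpy as np
M={n:camera_model(n) for n in("top","side")}
def ray(n,uv,z):
    m=M[n];E=m["extrinsics"];f=200/np.tan(np.radians(m["fov_y"]/2))
    d=E[:3,:3]@np.array([(uv[0]-m["cx"])/f,(uv[1]-m["cy"])/f,1]);o=E[:3,3]
    return (o+d*(z-o[2])/d[2])[:2]
def proj(n,P):
    m=M[n];E=m["extrinsics"];f=200/np.tan(np.radians(m["fov_y"]/2))
    p=(np.asarray(P,float)-E[:3,3])@E[:3,:3]
    return p[...,:2]/p[...,2:]*f+[m["cx"],m["cy"]]
def blobs(mask,lo=30):
    n,l,s,c=cv2.connectedComponentsWithStats(mask.astype(np.uint8))
    return [(i,s[i],c[i],l==i) for i in range(1,n) if s[i][4]>lo]
E
python3 - <<'E'
from h import *
im=cv2.imread("pics/top0.png")
c=cv2.resize(im[120:245,240:410],None,fx=4.7,fy=4.7,interpolation=cv2.INTER_CUBIC);cv2.imwrite("pics/c1.png",c)
hsv=cv2.cvtColor(im,cv2.COLOR_BGR2HSV)
for p in[(170,246),(200,280),(475,230),(277,195),(258,205),(364,215),(322,174),(250,220),(450,330)]:print(p,im[p[1],p[0]],hsv[p[1],p[0]])
# setter: least saturation
g=(hsv[...,1]<45)&(hsv[...,2]>120)
for i,s,ct,m in blobs(g):
    if s[4]<3000: print("white",s,ct)
E
```

```text
(170, 246) [117 127 130] [ 23  25 130]
(200, 280) [112 132 142] [ 20  54 142]
(475, 230) [40 63 96] [ 12 149  96]
(277, 195) [ 45  63 110] [  8 151 110]
(258, 205) [104 112 119] [ 16  32 119]
(364, 215) [74 82 97] [10 60 97]
(322, 174) [ 47  68 122] [  8 157 122]
(250, 220) [ 79 108 136] [ 15 107 136]
(450, 330) [ 85 102 117] [ 16  70 117]
white [255 185  46  30 281] [278.91459075 208.29893238]
white [303 188  33  30 209] [323.9138756  208.53588517]
white [346 191  30  29 180] [354.58888889 209.02222222]
white [155 232  30  30 684] [169.42397661 246.32017544]
white [634 239   6   9  35] [637.25714286 242.65714286]
white [370 329  36  25 210] [387.13809524 341.        ]
white [398 339  12  14  53] [404.22641509 344.83018868]
white [407 393  13   7  46] [412.97826087 397.17391304]
```

View pics/c1.png

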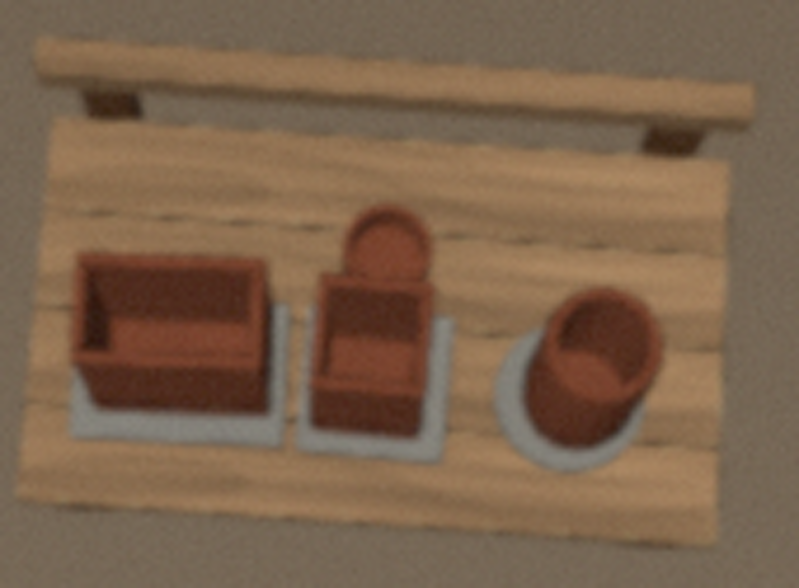

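The crop shows all the corners clearly. I'll turn them into positions, and segment the ware board and the cup.

```bash
python3 - <<'E'
from h import *
np.set_printoptions(precision=4,suppress=True)
def w(pts,z): return np.array([ray("top",((x+.5)/4.7-.5+240,(y+.5)/4.7-.5+120),z) for x,y in pts])
ang=lambda v:np.degrees(np.arctan2(v[1],v[0]))
S=w([(52,117),(728,160),(715,547),(16,500)],.03)
print("stand c",S.mean(0),np.linalg.norm(S-np.roll(S,1,0),axis=1),"xaxis",ang(S[0]-S[3]),ang(S[1]-S[2]),"y",ang(S[0]-S[1]),ang(S[3]-S[2]))
for n,p in(("obl",[(70,440),(280,447),(290,304)]),("sq",[(297,447),(443,462),(455,317)])):
    B=w(p,.042);print(n,"bat c",(B[0]+B[2])/2,np.linalg.norm(B[0]-B[1]),np.linalg.norm(B[1]-B[2]),"y",ang(B[0]-B[1]),"x",ang(B[2]-B[1]))
for n,p,z in(("obl",[(76,253),(268,262),(266,362),(72,362)],.162),("sq",[(320,275),(433,282),(428,393),(314,385)],.157)):
    B=w(p,z);print(n,"vase",B.mean(0),np.linalg.norm(B-np.roll(B,1,0),axis=1),"y",ang(B[0]-B[1]),ang(B[3]-B[2]))
def circ(p,z,r):
    from scipy.optimize import least_squares
    B=w(p,z);return least_squares(lambda c:np.hypot(*(B-c).T)-r,B.mean(0))
for a in[("round bat",[(495,395),(505,430),(530,460),(570,472),(610,463),(640,432),(515,350)],.042,.037),("round rim",[(547,335),(663,335),(605,286),(640,302),(565,303)],.172,.025),("dish",[(343,248),(432,248),(388,205),(357,218),(420,220)],.064,.022)]:
    r=circ(*a[1:]);print(a[0],r.x,r.fun)
print("setter",ray("top",(169.42,246.32),.048))
im=cv2.imread("pics/top0.png");hsv=cv2.cvtColor(im,cv2.COLOR_BGR2HSV)
sub=(hsv[...,1]>110)&(hsv[...,0]<25)
for i,s,c,m in blobs(sub,300):
    k=np.argwhere(m)[:,::-1].astype(np.float32);R=cv2.minAreaRect(k);bx=cv2.boxPoints(R)
    z=.024 if c[0]>430 else .06
    if 430<c[0]<520 and c[1]>150 or c[0]<180: print("blob",s,c,bx.tolist(),"->",ray("top",R[0],z)); print([ray("top",b,z).round(4).tolist() for b in bx])
# side-camera overlay of estimates
E
python3 - <<'E'
from h import *
im=cv2.imread("pics/side0.png");c=cv2.resize(im[120:390,240:510],None,fx=2.2,fy=2.2,interpolation=cv2.INTER_CUBIC);cv2.imwrite("pics/c2.png",c)
E
```

```text
stand c [ 0.5894 -0.0039] [0.1935 0.3386 0.1947 0.3389] xaxis -3.9351262608471003 -3.8383732486005133 y 86.13562969646017 85.92432620614703
obl bat c [0.5654 0.092 ] 0.10108852099386806 0.07074626756721175 y 87.88615290493037 x -3.8075159801105505
sq bat c [ 0.5602 -0.0028] 0.07065738330874445 0.07177504008818718 y 83.87903352051654 x -5.306430118754276
obl vase [0.569  0.0884] [0.0486 0.0839 0.0446 0.0839] y 87.11799024472866 89.84789083374967
sq vase [ 0.5592 -0.    ] [0.0492 0.0497 0.0496 0.0497] y 86.2320848283441 85.75243506819069
round bat [ 0.5522 -0.0977] [ 0.0005 -0.0004  0.0003 -0.0003 -0.0003 -0.0004 -0.001 ]
round rim [ 0.5511 -0.0993] [ 0.0002  0.0005  0.0007 -0.0008 -0.0003]
dish [ 0.6201 -0.0082] [-0.0006 -0.0006  0.0005 -0.0003 -0.0003]
setter [0.4572 0.3309]
blob [ 437  166   76  130 8450] [473.2975 230.6209] [[435.4390869140625, 166.88668823242188], [502.83270263671875, 162.12948608398438], [512.1058349609375, 293.4984436035156], [444.71221923828125, 298.2556457519531]] -> [ 0.494  -0.3564]
[[0.6442, -0.2758], [0.6554, -0.4359], [0.3508, -0.4333], [0.3411, -0.2812]]
blob [129 179  34  32 806] [145.0993 194.8983] [[123.00001525878906, 194.00001525878906], [143.50001525878906, 173.50001525878906], [167.00001525878906, 197.00001525878906], [146.50001525878906, 217.50001525878906]] -> [0.5698 0.3878]
[[0.5734, 0.437], [0.6205, 0.3944], [0.5663, 0.3387], [0.52, 0.3814]]
```

View pics/c2.png

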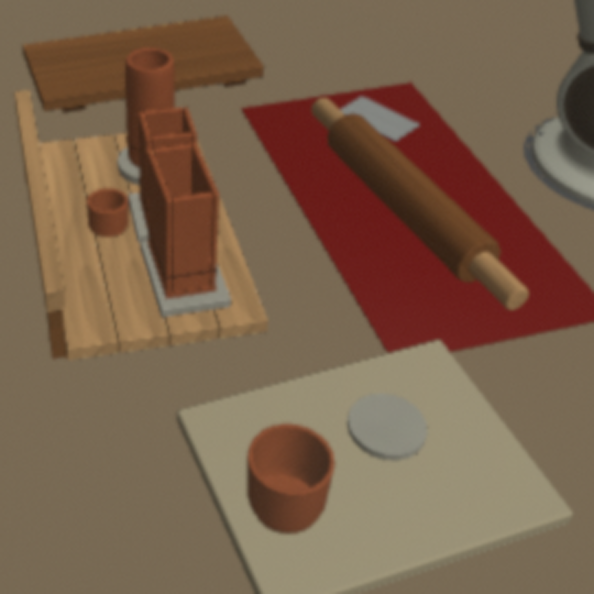

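Request:
{"name": "move_arm", "arguments": {
  "deltas": [0.085,0.02,0.035,0,5,0.085,0.02,0.035,0,5,0.085,0.02,0.035,0,5,0.085,0.02,0.035,0,5,0.085,0.02,0.035,0,5,0.085,0.02,0.035,0,5,0.085,0.02,0.035,0,5,0.085,0.02,0.035,0,5,0.085,0.02,0.035,0,5,0.085,0.02,0.035,0,5,0.085,0.02,0.035,0,5,0.085,0.02,0.035,0,5]
}}

```text
clock: 1.1
position: [0.5188, -0.1375, 0.2311]
orientation: [-0.687, 0.727, 0.0, -0.0]
force: [1.3, -1.0, -0.9]
opening: 0.997
gripper_force: 0.0
```

```bash
cat >> h.py <<'E'
def tool():
    s=read_state();q=s["orientation"]
    from scipy.spatial.transform import Rotation as R
    Y=R.from_quat(q).as_matrix()[:,1]
    print("t",round(s["clock"],2),"p",s["position"].round(4),"yaw_y",np.degrees(np.arctan2(Y[1],Y[0])).round(2),"F",s["force"].round(1),"op",round(s["opening"]*85.4,1),"g",round(s["gripper_force"],1),"q",s["qpos"].round(2))
E
python3 - <<'E'
from h import *
tool()
c=[ray("top",p,.024) for p in[(439,167),(500,165.5),(512,293),(446.5,294.5)]];c=np.array(c);print(c.round(3),c.mean(0),np.degrees(np.arctan2(*(c[0]+c[1]-c[2]-c[3])[::-1])))
E
```

```text
t 1.1 p [ 0.5188 -0.1375  0.2311] yaw_y 176.72 F [ 1.3 -1.  -0.9] op 85.1 g 0.0 q [ 0.04  0.24 -0.21 -0.   -1.13 -0.1 ]
[[ 0.644 -0.284]
 [ 0.647 -0.429]
 [ 0.352 -0.433]
 [ 0.349 -0.286]] [ 0.49807121 -0.35788195] 0.593090376484141
```

Request:
{"name": "move_arm", "arguments": {
  "deltas": [0.085,0.017,0.0205,0,0,0.085,0.017,0.0205,0,0,0.085,0,0,0,0,0.085,0,0,-0.02,0,0.085,0,0,-0.03,0,0.085,0,0,-0.03,0,0.085,0,0,-0.02,0,0.085,0,0,-0.012,0,0.085,0,0,-0.007,0,0.085,0,0,0,0,0.045,0,0,0,0,0.045,0,0,0,0]
}}

```text
clock: 2.1
position: [0.5532, -0.0987, 0.1134]
orientation: [-0.685, 0.729, -0.001, 0.001]
force: [0.6, 0.2, 1.0]
opening: 0.741
gripper_force: 0.0
```

```bash
python3 - <<'E'
from h import *
tool()
im=read_camera("side");cv2.imwrite("pics/s1.png",cv2.resize(im[60:330,200:470],None,fx=2.2,fy=2.2))
E
```

```text
t 2.1 p [ 0.5532 -0.0987  0.1134] yaw_y 176.46 F [0.6 0.2 1. ] op 63.3 g 0.0 q [ 0.11  0.39 -0.31  0.   -0.87 -0.17]
```

View pics/s1.png

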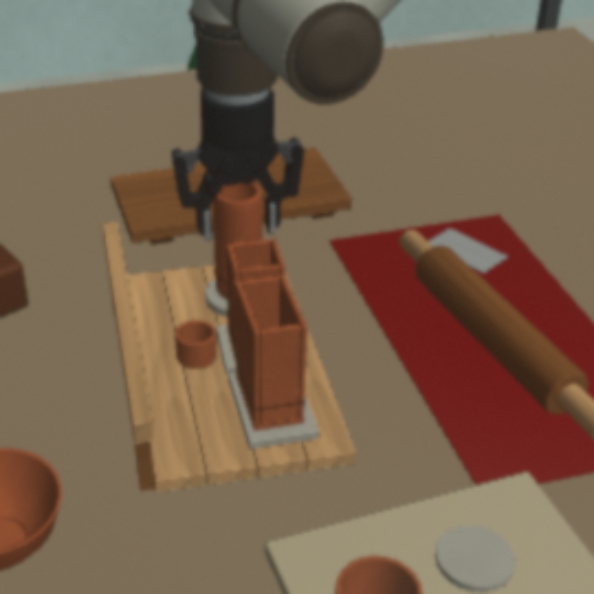

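Request:
{"name": "move_arm", "arguments": {
  "deltas": [0.045,0,0,0,0,0.045,0,0,0,0,0.045,0,0,0,0,0.045,0,0,0.006,0,0.045,0,0,0.012,0,0.045,0,0,0.007,0,0.045,0.002,-0.015,0,0,0.045,0.004,-0.025,0,0,0.045,0.005,-0.035,0,0,0.045,0.005,-0.035,0,0,0.045,0.005,-0.035,0,0,0.045,0.005,-0.035,0,0]
}}

```text
clock: 3.15
position: [0.5779, -0.2796, 0.1368]
orientation: [-0.685, 0.729, 0.001, -0.0]
force: [1.2, 0.6, -1.3]
opening: 0.612
gripper_force: 56.9
```

Request:
{"name": "move_arm", "arguments": {
  "deltas": [0.045,0.005,-0.03,0,0,0.045,0.004,-0.025,0,0,0.045,0.003,-0.017,0,0,0.045,0.001,-0.008,0,0,0.045,0,0,0,0,0.045,0,0,-0.015,0,0.045,0,0,-0.012,0,0.045,0,0,-0.007,0,0.045,0,0,-0.004,0,0.045,0,0,-0.002,0,0.045,0,0,0,0,0.045,0,0,0,0]
}}

```text
clock: 4.15
position: [0.5919, -0.3584, 0.0978]
orientation: [-0.685, 0.728, -0.0, 0.0]
force: [-0.1, 0.3, -1.6]
opening: 0.609
gripper_force: 56.7
```

```bash
python3 - <<'E'
from h import *
tool()
im=read_camera("side");cv2.imwrite("pics/s2.png",cv2.resize(im[60:260,200:460],None,fx=3,fy=3))
E
```

```text
t 4.15 p [ 0.5919 -0.3584  0.0978] yaw_y 176.49 F [-0.1  0.3 -1.6] op 52.0 g 56.7 q [-0.31  0.6   0.02  0.   -0.99  0.25]
```

View pics/s2.png

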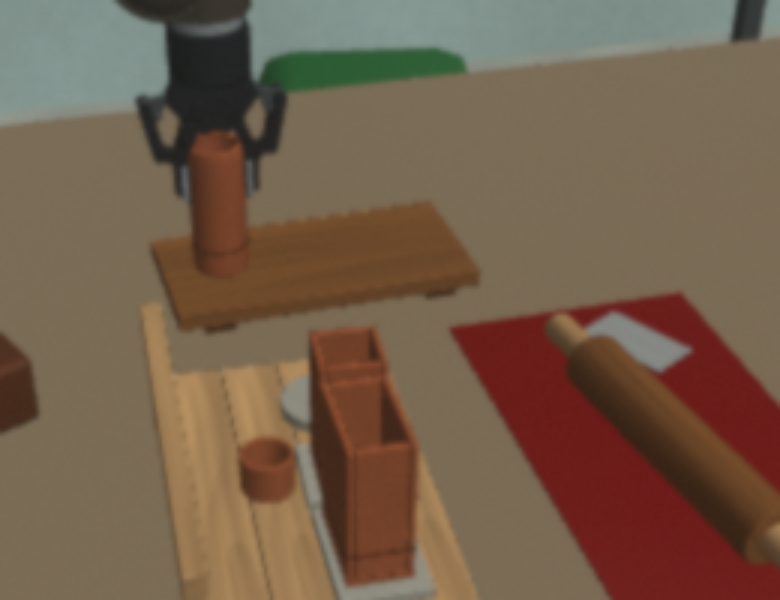

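Request:
{"name": "move_arm", "arguments": {
  "deltas": [0.045,0,0,-0.002,0,0.045,0,0,-0.001,0,0.045,0,0,0,0,0.066,0,0,0,0,0.066,0,0,0,0,0.066,0,0,0,0]
}}

```text
clock: 4.7
position: [0.5915, -0.3586, 0.0942]
orientation: [-0.685, 0.729, -0.0, 0.0]
force: [0.4, -0.4, 0.6]
opening: 0.773
gripper_force: 0.0
```

Request:
{"name": "move_arm", "arguments": {
  "deltas": [0.066,0,0,0.01,0,0.066,0,0,0.02,0,0.066,0,0,0.03,0,0.066,0,0,0.03,0,0.066,0,0.01,0.015,0,0.066,-0.004,0.035,0,0,0.07,-0.004,0.035,0,0,0.085,-0.004,0.035,0,0,0.085,-0.004,0.035,0,0,0.085,-0.004,0.035,0,0,0.085,-0.004,0.035,0,0,0.085,-0.004,0.035,0,0]
}}

```text
clock: 5.7
position: [0.5626, -0.1014, 0.1995]
orientation: [-0.685, 0.729, 0.0, 0.0]
force: [1.1, 0.8, 0.5]
opening: 0.995
gripper_force: 0.0
```

```bash
python3 - <<'E'
from h import *
tool()
E
```

```text
t 5.7 p [ 0.5626 -0.1014  0.1995] yaw_y 176.46 F [1.1 0.8 0.5] op 84.9 g 0.0 q [ 0.1   0.32 -0.17 -0.   -1.08 -0.17]
```

Request:
{"name": "move_arm", "arguments": {
  "deltas": [0.085,-0.001,0.034,0,0,0.085,-0.001,0.034,0,0,0.085,-0.001,0.024,0,0,0.085,-0.001,0.01,0,0,0.085,0,0,-0.02,0,0.085,0,0,-0.03,0,0.085,0,0,-0.025,0,0.085,0,0,-0.012,0,0.085,0,0,-0.006,0,0.085,0,0,0,0,0.045,0,0,0,0,0.045,0,0,0,0]
}}

```text
clock: 6.7
position: [0.5604, -0.0014, 0.1076]
orientation: [-0.685, 0.729, -0.001, 0.001]
force: [0.2, 0.1, 0.0]
opening: 0.743
gripper_force: 0.0
```

Request:
{"name": "move_arm", "arguments": {
  "deltas": [0.045,0,0,0,0,0.045,0,0,0,0,0.045,0,0,0,0]
}}

```text
clock: 6.95
position: [0.5607, -0.0014, 0.108]
orientation: [-0.685, 0.728, -0.001, 0.001]
force: [-0.2, 0.1, 4.7]
opening: 0.605
gripper_force: 62.8
```

```bash
python3 - <<'E'
from h import *
tool()
a=read_camera("side")[60:260,200:460];b=read_camera("top")[110:310,240:520]
cv2.imwrite("pics/s3.png",cv2.resize(np.hstack([a,b]),None,fx=1.48,fy=1.48,interpolation=cv2.INTER_CUBIC))
E
```

```text
t 6.95 p [ 0.5607 -0.0014  0.108 ] yaw_y 176.48 F [-0.2  0.1  4.7] op 51.7 g 62.8 q [ 0.29  0.4  -0.32  0.   -0.85 -0.35]
```

View pics/s3.png

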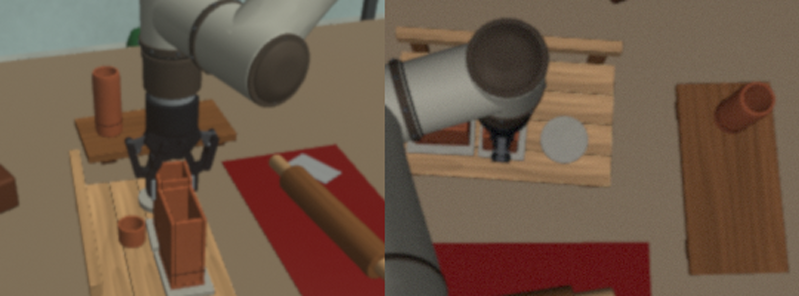

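Request:
{"name": "move_arm", "arguments": {
  "deltas": [0.045,0,0,0.006,0,0.045,0,0,0.012,0,0.045,0,0,0.007,0,0.045,-0.006,-0.015,0,0,0.045,-0.006,-0.025,0,0,0.045,-0.006,-0.035,0,0,0.045,-0.006,-0.035,0,0,0.045,-0.006,-0.035,0,0,0.045,-0.006,-0.035,0,0,0.045,-0.006,-0.035,0,0,0.045,-0.006,-0.035,0,0,0.045,-0.006,-0.035,0,0]
}}

```text
clock: 8.05
position: [0.5037, -0.2882, 0.1307]
orientation: [-0.685, 0.729, 0.001, -0.0]
force: [0.6, 0.4, -2.9]
opening: 0.604
gripper_force: 62.5
```

Request:
{"name": "move_arm", "arguments": {
  "deltas": [0.045,-0.003,-0.03,0,0,0.045,-0.002,-0.022,0,0,0.045,-0.002,-0.014,0,0,0.045,0,-0.006,0,0,0.045,0,0,0,0,0.045,0,0,-0.015,0,0.045,0,0,-0.012,0,0.045,0,0,-0.008,0,0.045,0,0,-0.004,0,0.045,0,0,-0.002,0,0.045,0,0,0,0]
}}

```text
clock: 8.97
position: [0.4989, -0.3579, 0.0905]
orientation: [-0.685, 0.728, -0.0, -0.0]
force: [-0.2, 0.6, -1.5]
opening: 0.6
gripper_force: 62.5
```

```bash
python3 - <<'E'
from h import *
tool()
E
```

```text
t 8.97 p [ 0.4989 -0.3579  0.0905] yaw_y 176.53 F [-0.2  0.6 -1.5] op 51.2 g 62.5 q [-0.36  0.49 -0.2   0.   -0.88  0.3 ]
```

Request:
{"name": "move_arm", "arguments": {
  "deltas": [0.045,0,0,-0.002,0,0.045,0,0,0,0,0.066,0,0,0,0,0.066,0,0,0,0,0.066,0,0,0,0,0.066,0,0,0.01,0,0.066,0,0,0.025,0,0.066,0,0,0.035,0,0.066,0,0,0.04,0,0.066,0.003,0.02,0,0,0.085,0.005,0.035,0,0,0.085,0.006,0.04,0,0]
}}

```text
clock: 9.97
position: [0.5127, -0.2638, 0.2]
orientation: [-0.684, 0.73, -0.001, 0.001]
force: [1.1, 0.9, 0.1]
opening: 0.991
gripper_force: 0.0
```

Request:
{"name": "move_arm", "arguments": {
  "deltas": [0.085,0.006,0.04,0,0,0.085,0.006,0.04,0,0,0.085,0.006,0.04,0,0,0.085,0.006,0.04,0,0,0.085,0.006,0.04,0,0,0.085,0.006,0.04,0,0,0.085,0.006,0.04,0,0,0.085,0.006,0.04,0,0,0.085,0.005,0.02,0,0,0.085,0.001,0.013,0,0,0.085,0,0,0,0]
}}

```text
clock: 10.88
position: [0.5669, 0.0916, 0.1988]
orientation: [-0.686, 0.728, -0.0, 0.0]
force: [0.2, -0.8, -0.7]
opening: 0.997
gripper_force: 0.0
```

```bash
python3 - <<'E'
from h import *
tool()
E
```

```text
t 10.88 p [0.5669 0.0916 0.1988] yaw_y 176.62 F [ 0.2 -0.8 -0.7] op 85.1 g 0.0 q [ 0.44  0.32 -0.17  0.   -1.08 -0.5 ]
```

Request:
{"name": "move_arm", "arguments": {
  "deltas": [0.085,0,0,-0.02,0,0.085,0,0,-0.03,0,0.085,0,0,-0.025,0,0.085,0,0,-0.01,0,0.085,0,0,-0.005,0,0.085,0,0,0,0,0.045,0,0,0,0,0.045,0,0,0,0,0.045,0,0,0,0,0.045,0,0,0,0,0.045,0,0,0,0]
}}

```text
clock: 11.8
position: [0.5679, 0.0899, 0.1102]
orientation: [-0.685, 0.728, -0.001, 0.002]
force: [1.0, -0.5, 6.1]
opening: 0.578
gripper_force: 54.2
```

```bash
python3 - <<'E'
from h import *
tool()
a=read_camera("side")[60:260,200:460];b=read_camera("top")[110:310,240:520]
cv2.imwrite("pics/s4.png",cv2.resize(np.hstack([a,b]),None,fx=1.48,fy=1.48,interpolation=cv2.INTER_CUBIC))
E
```

```text
t 11.8 p [0.5679 0.0899 0.1102] yaw_y 176.49 F [ 1.  -0.5  6.1] op 49.3 g 54.2 q [ 0.44  0.41 -0.28  0.   -0.87 -0.5 ]
```

View pics/s4.png

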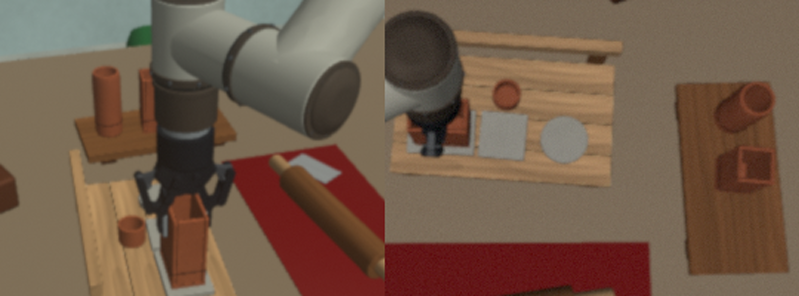

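Request:
{"name": "move_arm", "arguments": {
  "deltas": [0.045,0,0,0.006,0,0.045,0,0,0.012,0,0.045,0,0,0.007,0,0.045,-0.009,-0.015,0,0,0.045,-0.015,-0.028,0,0,0.045,-0.02,-0.03,0,0,0.045,-0.02,-0.03,0,0,0.045,-0.02,-0.03,0,0,0.045,-0.02,-0.03,0,0,0.045,-0.02,-0.03,0,0,0.045,-0.02,-0.03,0,0,0.045,-0.02,-0.03,0,0]
}}

```text
clock: 12.9
position: [0.4007, -0.1644, 0.1332]
orientation: [-0.685, 0.728, 0.0, -0.0]
force: [-0.4, -0.1, -1.9]
opening: 0.585
gripper_force: 55.4
```

Request:
{"name": "move_arm", "arguments": {
  "deltas": [0.045,0,-0.035,0,0,0.045,0,-0.035,0,0,0.045,0,-0.035,0,0,0.045,0,-0.035,0,0,0.045,0,-0.03,0,0,0.045,0,-0.017,0,0,0.045,0,-0.008,0,0,0.045,0,0,0,0,0.045,0,0,-0.015,0,0.045,0,0,-0.012,0,0.045,0,0,-0.008,0,0.045,0,0,-0.004,0]
}}

```text
clock: 13.9
position: [0.4017, -0.357, 0.0931]
orientation: [-0.685, 0.728, 0.001, -0.0]
force: [0.8, 0.2, -2.9]
opening: 0.58
gripper_force: 55.6
```

Request:
{"name": "move_arm", "arguments": {
  "deltas": [0.045,0,0,-0.002,0,0.045,0,0,0,0,0.045,0,0,0,0]
}}

```text
clock: 14.15
position: [0.4031, -0.3584, 0.0929]
orientation: [-0.685, 0.728, -0.001, 0.0]
force: [0.4, -0.2, -3.0]
opening: 0.582
gripper_force: 55.4
```

```bash
python3 - <<'E'
from h import *
tool()
E
```

```text
t 14.15 p [ 0.4031 -0.3584  0.0929] yaw_y 176.5 F [ 0.4 -0.2 -3. ] op 49.7 g 55.4 q [-0.43  0.38 -0.39  0.   -0.8   0.36]
```

Request:
{"name": "move_arm", "arguments": {
  "deltas": [0.045,0,0,-0.0025,0,0.045,0,0,0,0,0.066,0,0,0,0,0.066,0,0,0,0,0.066,0,0,0,0,0.066,0,0,0.01,0,0.066,0,0,0.025,0,0.066,0,0,0.035,0,0.066,0,0,0.04,0,0.085,0,0.02,0,5,0.085,0,0.035,0,7,0.085,0,0.035,0,7]
}}

```text
clock: 15.15
position: [0.4026, -0.2682, 0.2011]
orientation: [0.797, -0.604, 0.001, -0.0]
force: [-0.0, 1.1, 0.3]
opening: 0.992
gripper_force: 0.0
```

Request:
{"name": "move_arm", "arguments": {
  "deltas": [0.085,0.02,0.025,0,7,0.085,0.02,0.025,0,7,0.085,0.02,0.025,0,7,0.085,0.02,0.025,0,7,0.085,0.02,0.025,0,7,0.085,0.02,0.025,0,7,0.085,0.02,0.025,0,7,0.085,0.02,0.02,0,7,0.085,0.015,0.01,0,7,0.085,0.005,0,0,7,0.085,0,0,0,1,0.085,0,0,0,0]
}}

```text
clock: 16.15
position: [0.5824, -0.0635, 0.2]
orientation: [0.999, -0.032, -0.0, 0.0]
force: [0.3, -0.6, 0.2]
opening: 0.994
gripper_force: 0.0
```

```bash
python3 - <<'E'
from h import *
tool()
a=read_camera("side")[60:260,200:460];im=read_camera("top");cv2.imwrite("pics/t5.png",im);b=im[110:310,240:520]
cv2.imwrite("pics/s5.png",cv2.resize(np.hstack([a,b]),None,fx=1.48,fy=1.48,interpolation=cv2.INTER_CUBIC))
E
```

```text
t 16.15 p [ 0.5824 -0.0635  0.2   ] yaw_y -93.66 F [ 0.3 -0.6  0.2] op 84.9 g 0.0 q [ 0.17  0.34 -0.14 -0.   -1.09  1.34]
```

View pics/s5.png

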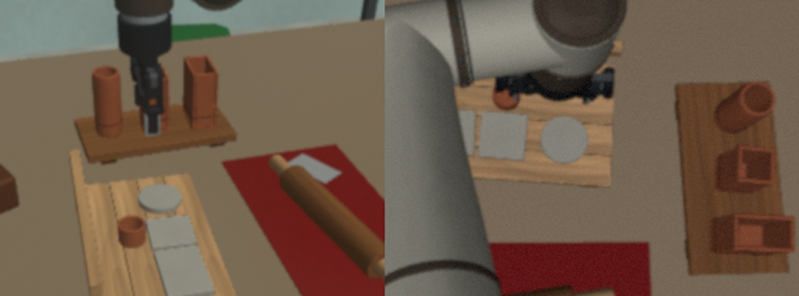

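Request:
{"name": "move_arm", "arguments": {
  "deltas": [0.085,0.02,0.03,0,0,0.085,0.014,0.02,0,0,0.085,0.004,0.005,0,0,0.085,0,0,-0.02,0,0.085,0,0,-0.035,0,0.085,0,0,-0.035,0,0.085,0,0,-0.03,0,0.085,0,0,-0.02,0,0.085,0,0,-0.012,0,0.085,0,0,-0.007,0,0.085,0,0,-0.003,0,0.085,0,0,0,0]
}}

```text
clock: 17.25
position: [0.6209, -0.0087, 0.0384]
orientation: [1.0, -0.031, 0.0, -0.0]
force: [-0.4, 0.3, 0.8]
opening: 0.997
gripper_force: 0.0
```

```bash
python3 - <<'E'
from h import *
tool()
a=read_camera("side")[130:300,220:420]
cv2.imwrite("pics/s6.png",cv2.resize(a,None,fx=3.5,fy=3.5,interpolation=cv2.INTER_CUBIC))
E
```

```text
t 17.25 p [ 0.6209 -0.0087  0.0384] yaw_y -93.57 F [-0.4  0.3  0.8] op 85.1 g 0.0 q [ 0.25  0.57 -0.23  0.   -0.78  1.26]
```

View pics/s6.png

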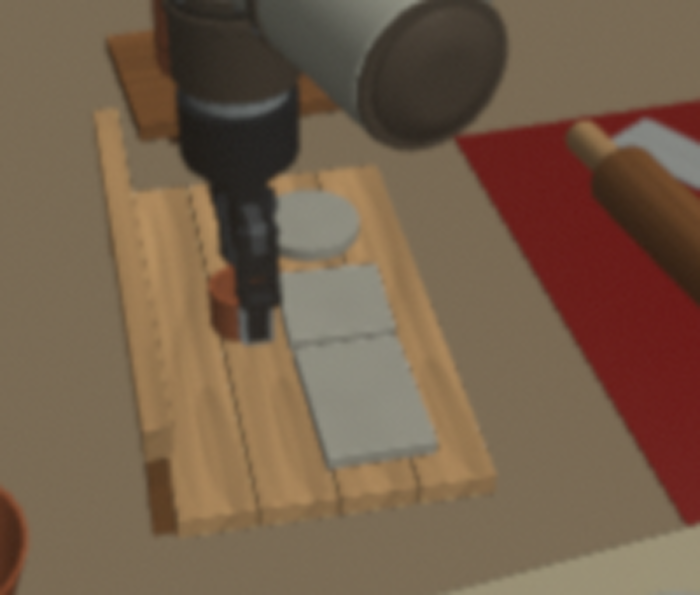

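Request:
{"name": "move_arm", "arguments": {
  "deltas": [0.036,0,0,0,0,0.036,0,0,0,0,0.036,0,0,0,0,0.036,0,0,0,0,0.036,0,0,0,0,0.036,0,0,0,0]
}}

```text
clock: 17.8
position: [0.6214, -0.0083, 0.0392]
orientation: [1.0, -0.031, 0.001, -0.0]
force: [-0.8, -0.7, 6.8]
opening: 0.5
gripper_force: 61.2
```

```bash
python3 - <<'E'
from h import *
tool()
im=cv2.cvtColor(read_camera("side"),cv2.COLOR_BGR2HSV)
g=(im[...,1]<45)&(im[...,2]>90)
for i,s,c,m in blobs(g,150):
    if 260<c[0]<450 and c[1]>180 and s[4]<4000:
        print(s,c,[ray("side",c,z).round(4) for z in(.042,.048)])
E
```

```text
t 17.8 p [ 0.6214 -0.0083  0.0392] yaw_y -93.51 F [-0.8 -0.7  6.8] op 42.7 g 61.2 q [ 0.25  0.57 -0.22  0.   -0.78  1.26]
[298 185  24  19 374] [309.01871658 193.76737968] [array([ 0.554, -0.087]), array([ 0.556, -0.079])]
[ 299  206   45   57 1665] [320.26966967 233.98858859] [array([0.568 , 0.0672]), array([0.5699, 0.0739])]
[398 299  36  30 856] [415.68457944 313.3703271 ] [array([0.4573, 0.3292]), array([0.4601, 0.3335])]
```

Request:
{"name": "move_arm", "arguments": {
  "deltas": [0.036,0,0,0.01,0,0.036,0,0,0.025,0,0.036,0,0,0.015,0,0.036,-0.006,0.013,0,0,0.036,-0.012,0.025,0,0,0.036,-0.0165,0.0345,0,0,0.036,-0.0165,0.0345,0,0,0.036,-0.0165,0.0345,0,0,0.036,-0.0165,0.0345,0,0,0.036,-0.0165,0.0345,0,0,0.036,-0.0165,0.0345,0,0,0.036,-0.0165,0.0345,0,0]
}}

```text
clock: 18.85
position: [0.485, 0.2724, 0.0874]
orientation: [1.0, -0.031, -0.001, 0.0]
force: [1.2, 0.6, -0.9]
opening: 0.504
gripper_force: 60.9
```

Request:
{"name": "move_arm", "arguments": {
  "deltas": [0.036,-0.014,0.03,0,0,0.036,-0.009,0.019,0,0,0.036,-0.006,0.0115,0,0,0.036,0,0,0,0,0.036,0,0,-0.01,0,0.036,0,0,-0.01,0,0.036,0,0,-0.005,0,0.036,0,0,-0.0025,0,0.036,0,0,0,0,0.036,0,0,0,0]
}}

```text
clock: 19.68
position: [0.4584, 0.3308, 0.06]
orientation: [1.0, -0.031, -0.0, 0.0]
force: [-0.1, 0.2, -0.3]
opening: 0.498
gripper_force: 60.9
```

```bash
python3 - <<'E'
from h import *
tool()
a=read_camera("side")[230:390,290:500]
cv2.imwrite("pics/s7.png",cv2.resize(a,None,fx=3.5,fy=3.5,interpolation=cv2.INTER_CUBIC))
E
```

```text
t 19.68 p [0.4584 0.3308 0.06  ] yaw_y -93.6 F [-0.1  0.2 -0.3] op 42.5 g 60.9 q [ 0.91  0.47 -0.35  0.   -0.75  0.6 ]
```

View pics/s7.png

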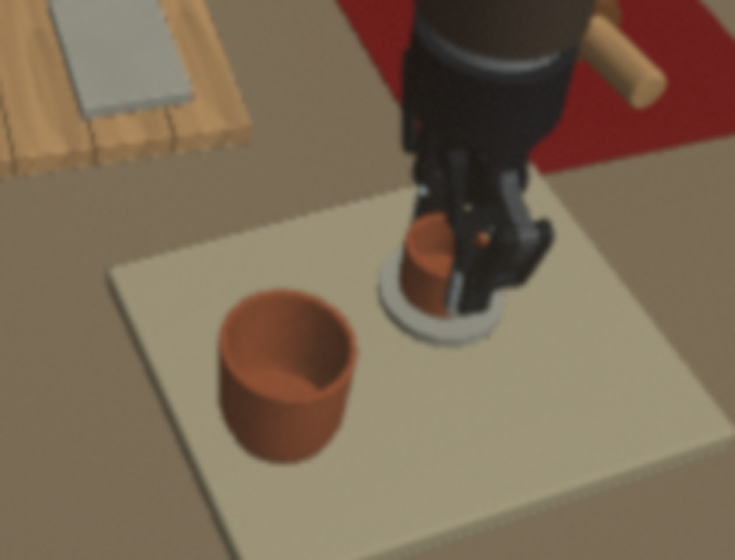

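Request:
{"name": "move_arm", "arguments": {
  "deltas": [0.036,0,0,-0.002,0,0.036,0,0,-0.0005,0,0.036,0,0,0,0,0.07,0,0,0,0,0.07,0,0,0,0,0.07,0,0,0,0,0.07,0,0,0.01,0,0.07,0,0,0.03,0,0.07,0,0,0.04,0,0.07,0,-0.01,0.04,0,0.07,0,-0.035,0.02,-7,0.07,0,-0.035,0,-7]
}}

```text
clock: 20.73
position: [0.4606, 0.2536, 0.2045]
orientation: [0.988, -0.154, 0.004, -0.005]
force: [0.2, 0.2, -0.3]
opening: 0.818
gripper_force: 0.0
```

```bash
python3 - <<'E'
from h import *
tool()
im=read_camera("side");a=im[230:390,290:500]
top=read_camera("top");cv2.imwrite("pics/t8.png",top)
b=top[110:310,390:530]
cv2.imwrite("pics/s8.png",np.hstack([cv2.resize(a,(525,400),interpolation=cv2.INTER_CUBIC),cv2.resize(b,(270,400),interpolation=cv2.INTER_CUBIC)]))
E
```

```text
t 20.73 p [0.4606 0.2536 0.2045] yaw_y -107.67 F [ 0.2  0.2 -0.3] op 69.8 g 0.0 q [ 0.81  0.23 -0.28  0.   -1.04  0.45]
```

View pics/s8.png

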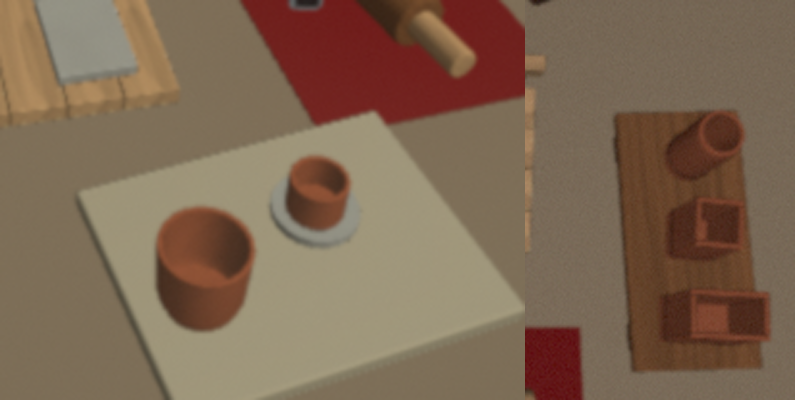

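Request:
{"name": "move_arm", "arguments": {
  "deltas": [0.07,-0.004,-0.037,0,-6.3,0.07,-0.004,-0.037,0,-6.3,0.07,-0.004,-0.037,0,-6.3,0.07,-0.004,-0.037,0,-6.3,0.07,-0.004,-0.037,0,-6.3,0.07,-0.004,-0.037,0,-6.3,0.07,-0.004,-0.037,0,-6.3,0.07,-0.004,-0.037,0,-6.3,0.07,-0.004,-0.037,0,-6.3,0.07,-0.004,-0.037,0,-6.3,0.07,-0.004,-0.037,0,-6.3,0.07,-0.004,-0.02,0,-6.3]
}}

```text
clock: 21.83
position: [0.4097, -0.1781, 0.1984]
orientation: [-0.685, 0.729, -0.0, 0.0]
force: [0.4, 0.2, 0.1]
opening: 0.82
gripper_force: 0.0
```

Request:
{"name": "move_arm", "arguments": {
  "deltas": [0.07,0,0,0,0,0.07,0,0,0,0]
}}

```text
clock: 22.0
position: [0.4099, -0.1763, 0.1981]
orientation: [-0.687, 0.727, -0.0, 0.0]
force: [-0.8, 0.6, 0.9]
opening: 0.82
gripper_force: 0.0
```

```bash
python3 - <<'E'
from h import *
tool()
top=read_camera("top");cv2.imwrite("pics/t9.png",top)
h=cv2.cvtColor(top,cv2.COLOR_BGR2HSV)
g=(h[...,1]<50)&(h[...,2]>105);g[:,:230]=0
for i,s,c,m in blobs(g,200):
    if s[4]<2500:
        k=np.argwhere(m)[:,::-1].astype(np.float32);R=cv2.minAreaRect(k)
        b=cv2.boxPoints(R);W=[ray("top",p,.042) for p in b];e=[np.degrees(np.arctan2(*(W[j+1]-W[j])[::-1])).round(1) for j in range(3)]
        print(s,c,ray("top",c,.042).round(4),ray("top",R[0],.042).round(4),e)
E
```

```text
t 22.0 p [ 0.4099 -0.1763  0.1981] yaw_y 176.8 F [-0.8  0.6  0.9] op 70.0 g 0.0 q [-0.04  0.11 -0.46 -0.   -1.   -0.02]
[ 255  183   46   31 1294] [277.37867079 198.1885626 ] [0.5665 0.0935] [0.5658 0.0926] [np.float64(-1.2), np.float64(-92.6), np.float64(177.8)]
[303 185  34  27 754] [319.45225464 198.38594164] [ 0.5658 -0.0023] [ 0.5651 -0.0025] [np.float64(-5.1), np.float64(-95.5), np.float64(174.2)]
[346 189  31  24 618] [360.77993528 201.1763754 ] [ 0.559  -0.0964] [ 0.5606 -0.097 ] [np.float64(-90.1), np.float64(178.4), np.float64(89.8)]
[372 327  41  39 881] [390.65947787 345.50397276] [ 0.2418 -0.1541] [ 0.2416 -0.1528] [np.float64(-61.3), np.float64(-150.6), np.float64(118.4)]
```

Request:
{"name": "move_arm", "arguments": {
  "deltas": [0.068,-0.002,-0.035,0,0,0.068,-0.002,-0.035,0,0,0.068,-0.002,-0.035,0,0,0.068,-0.001,-0.035,0,0,0.068,0,-0.025,0,0,0.068,0,-0.012,0,0,0.068,0,-0.004,0,0,0.068,0,0,-0.02,0,0.068,0,0,-0.035,0,0.068,0,0,-0.03,0,0.068,0,0,-0.015,0,0.068,0,0,-0.0075,0]
}}

```text
clock: 23.05
position: [0.402, -0.354, 0.0879]
orientation: [-0.688, 0.725, 0.002, -0.001]
force: [0.6, 0.2, -0.3]
opening: 0.797
gripper_force: 0.0
```

Request:
{"name": "move_arm", "arguments": {
  "deltas": [0.068,0,0,0,0,0.045,0,0,0,0,0.045,0,0,0,0,0.045,0,0,0,0,0.045,0,0,0,0]
}}

```text
clock: 23.47
position: [0.4043, -0.3567, 0.092]
orientation: [-0.688, 0.726, -0.002, 0.001]
force: [0.4, 2.3, 3.4]
opening: 0.578
gripper_force: 56.1
```

```bash
python3 - <<'E'
from h import *
tool()
E
```

```text
t 23.47 p [ 0.4043 -0.3567  0.092 ] yaw_y 176.88 F [0.4 2.3 3.4] op 49.4 g 56.1 q [-0.42  0.38 -0.39 -0.   -0.79  0.37]
```

Request:
{"name": "move_arm", "arguments": {
  "deltas": [0.045,0,0,0.006,0,0.045,0,0,0.02,0,0.045,0,0,0.016,0,0.045,0,0.015,0,0,0.045,0,0.028,0,0,0.045,0,0.035,0,0,0.045,0,0.035,0,0,0.045,0.015,0.035,0,0,0.045,0.015,0.035,0,0,0.045,0.015,0.035,0,0,0.045,0.015,0.035,0,0,0.045,0.015,0.035,0,0]
}}

```text
clock: 24.47
position: [0.4777, -0.067, 0.1327]
orientation: [-0.687, 0.726, 0.0, -0.0]
force: [-0.2, 0.8, -2.6]
opening: 0.579
gripper_force: 56.3
```

Request:
{"name": "move_arm", "arguments": {
  "deltas": [0.045,0.02,0.03,0,0,0.045,0.02,0.03,0,0,0.045,0.02,0.03,0,0,0.045,0.02,0.03,0,0,0.045,0.006,0.022,0,0,0.045,0.002,0.013,0,0,0.045,0,0.007,0,0,0.045,0,0,0,0,0.045,0,0,-0.01,0,0.045,0,0,-0.006,0,0.045,0,0,0,0,0.045,0,0,0,0]
}}

```text
clock: 25.47
position: [0.5652, 0.0922, 0.1155]
orientation: [-0.687, 0.727, 0.0, -0.001]
force: [-0.5, -0.1, -1.7]
opening: 0.576
gripper_force: 56.2
```

```bash
python3 - <<'E'
from h import *
tool()
a=read_camera("side")[130:290,240:400];b=read_camera("top")[130:250,230:390]
cv2.imwrite("pics/s9.png",np.hstack([cv2.resize(a,(400,400),interpolation=cv2.INTER_CUBIC),cv2.resize(b,(400,400),interpolation=cv2.INTER_CUBIC)]))
E
```

```text
t 25.47 p [0.5652 0.0922 0.1155] yaw_y 176.78 F [-0.5 -0.1 -1.7] op 49.2 g 56.2 q [ 0.44  0.41 -0.28  0.   -0.89 -0.5 ]
```

View pics/s9.png

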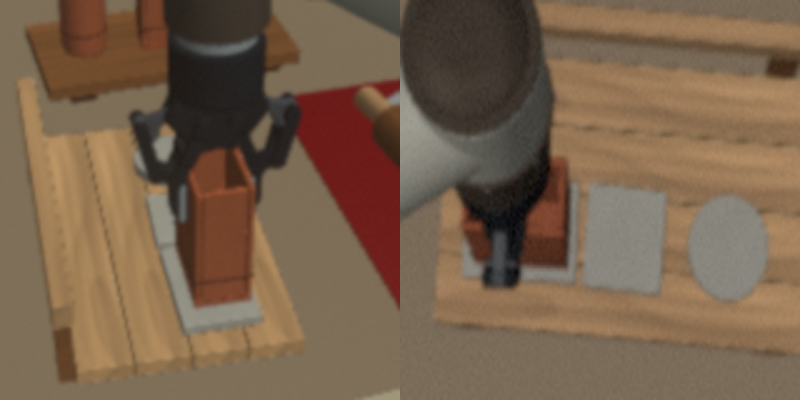

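Request:
{"name": "move_arm", "arguments": {
  "deltas": [0.045,0.001,0,-0.003,0,0.045,0,0,-0.0015,0,0.045,0,0,-0.0005,0,0.045,0,0,0,0,0.068,0,0,0,0,0.068,0,0,0,0,0.068,0,0,0,0,0.068,0,0,0.01,0,0.068,0,0,0.02,0,0.068,0,0,0.03,0,0.068,0,0,0.03,0,0.068,0,-0.015,0,0]
}}

```text
clock: 26.57
position: [0.5713, 0.0806, 0.2094]
orientation: [-0.689, 0.725, -0.004, 0.007]
force: [1.5, 0.5, 1.0]
opening: 0.797
gripper_force: 0.0
```

Request:
{"name": "move_arm", "arguments": {
  "deltas": [0.068,-0.005,-0.03,0,0,0.068,-0.006,-0.039,0,0,0.068,-0.006,-0.039,0,0,0.068,-0.006,-0.039,0,0,0.068,-0.006,-0.039,0,0,0.068,-0.006,-0.039,0,0,0.068,-0.006,-0.039,0,0,0.068,-0.006,-0.039,0,0,0.068,-0.006,-0.039,0,0,0.068,-0.006,-0.039,0,0,0.068,-0.005,-0.03,0,0,0.068,-0.002,-0.01,0,0]
}}

```text
clock: 27.57
position: [0.5, -0.3465, 0.202]
orientation: [-0.686, 0.728, -0.001, -0.0]
force: [0.1, -1.0, -0.6]
opening: 0.799
gripper_force: 0.0
```

Request:
{"name": "move_arm", "arguments": {
  "deltas": [0.068,0,0,0,0,0.068,0,0,0,0]
}}

```text
clock: 27.73
position: [0.5008, -0.3428, 0.2017]
orientation: [-0.687, 0.727, -0.0, 0.0]
force: [-0.2, 0.2, -0.1]
opening: 0.798
gripper_force: 0.0
```

```bash
python3 - <<'E'
from h import *
tool()
top=read_camera("top")
h=cv2.cvtColor(top,cv2.COLOR_BGR2HSV)
g=(h[...,1]<50)&(h[...,2]>105);g[:,:230]=0
for i,s,c,m in blobs(g,200):
    if s[4]<2500: print(s,c,ray("top",c,.042).round(4))
E
```

```text
t 27.73 p [ 0.5008 -0.3428  0.2017] yaw_y 176.79 F [-0.2  0.2 -0.1] op 68.2 g 0.0 q [-0.33  0.38 -0.08 -0.   -1.11  0.28]
[255 185  46  30 253] [281.98418972 207.03952569] [0.546  0.0828]
[303 185  33  33 938] [319.31663113 201.32729211] [ 0.5589 -0.0019]
[346 189  31  31 768] [360.82682292 203.87890625] [ 0.5528 -0.0964]
[400 383  36  17 361] [416.76454294 392.57617729] [ 0.1453 -0.2064]
```

Request:
{"name": "move_arm", "arguments": {
  "deltas": [0.068,-0.001,-0.01,0,0,0.068,-0.001,-0.005,0,0,0.068,0,0,-0.02,0,0.068,0,0,-0.035,0,0.068,0,0,-0.03,0,0.068,0,0,-0.018,0,0.068,0,0,-0.01,0,0.068,0,0,0,0,0.045,0,0,0,0,0.045,0,0,0,0,0.045,0,0,0,0,0.045,0,0,0,0]
}}

```text
clock: 28.78
position: [0.4999, -0.3578, 0.0899]
orientation: [-0.688, 0.726, -0.001, 0.001]
force: [0.4, 0.9, 1.8]
opening: 0.602
gripper_force: 62.4
```

```bash
python3 - <<'E'
from h import *
tool()
E
```

```text
t 28.78 p [ 0.4999 -0.3578  0.0899] yaw_y 176.88 F [0.4 0.9 1.8] op 51.4 g 62.4 q [-0.36  0.5  -0.2   0.   -0.87  0.3 ]
```

Request:
{"name": "move_arm", "arguments": {
  "deltas": [0.045,0,0,0.006,0,0.045,0,0,0.02,0,0.045,0,0,0.016,0,0.045,0.005,0.015,0,0,0.045,0.005,0.028,0,0,0.045,0.005,0.035,0,0,0.045,0.005,0.035,0,0,0.045,0.005,0.035,0,0,0.045,0.005,0.035,0,0,0.045,0.005,0.035,0,0,0.045,0.005,0.035,0,0,0.045,0.005,0.035,0,0]
}}

```text
clock: 29.78
position: [0.5436, -0.0678, 0.1308]
orientation: [-0.687, 0.726, 0.0, 0.0]
force: [1.4, -0.6, -2.8]
opening: 0.607
gripper_force: 62.6
```

Request:
{"name": "move_arm", "arguments": {
  "deltas": [0.045,0.006,0.03,0,0,0.045,0.005,0.02,0,0,0.045,0.0025,0.012,0,0,0.045,0.001,0.006,0,0,0.045,0,0,0,0,0.045,0,0,-0.01,0,0.045,0,0,-0.007,0,0.045,0,0,0,0,0.045,0,0,0,0]
}}

```text
clock: 30.53
position: [0.5576, -0.0028, 0.1122]
orientation: [-0.687, 0.727, 0.001, -0.001]
force: [0.5, -0.7, -2.0]
opening: 0.601
gripper_force: 62.6
```

```bash
python3 - <<'E'
from h import *
tool()
E
```

```text
t 30.53 p [ 0.5576 -0.0028  0.1122] yaw_y 176.76 F [ 0.5 -0.7 -2. ] op 51.4 g 62.6 q [ 0.29  0.39 -0.32 -0.   -0.87 -0.34]
```

Request:
{"name": "move_arm", "arguments": {
  "deltas": [0.045,0.0015,0.001,-0.0025,0,0.045,0,0,-0.0015,0,0.045,0,0,-0.0005,0,0.045,0,0,0,0,0.068,0,0,0,0,0.068,0,0,0,0,0.068,0,0,0,0,0.068,0,0,0.01,0,0.068,0,0,0.02,0,0.068,0,0,0.03,0,0.068,0,0,0.035,0,0.068,0,-0.015,0,0]
}}

```text
clock: 31.53
position: [0.5646, -0.0141, 0.2128]
orientation: [-0.689, 0.725, -0.005, 0.006]
force: [1.0, -0.9, 1.4]
opening: 0.793
gripper_force: 0.0
```

Request:
{"name": "move_arm", "arguments": {
  "deltas": [0.068,0.004,-0.03,0,0,0.068,0.004,-0.038,0,0,0.068,0.004,-0.038,0,0,0.068,0.004,-0.038,0,0,0.068,0.004,-0.038,0,0,0.068,0.004,-0.038,0,0,0.068,0.004,-0.038,0,0,0.068,0.004,-0.038,0,0,0.068,0,-0.028,0,0,0.068,0,-0.014,0,0,0.068,0,-0.004,0,0,0.068,0,0,0,0]
}}

```text
clock: 32.53
position: [0.5918, -0.358, 0.2041]
orientation: [-0.687, 0.727, -0.0, 0.0]
force: [-0.4, 0.6, -0.7]
opening: 0.796
gripper_force: 0.0
```

```bash
python3 - <<'E'
from h import *
tool()
E
```

```text
t 32.53 p [ 0.5918 -0.358   0.2041] yaw_y 176.78 F [-0.4  0.6 -0.7] op 68.0 g 0.0 q [-0.31  0.52  0.15 -0.   -1.21  0.25]
```

Request:
{"name": "move_arm", "arguments": {
  "deltas": [0.068,0,0,-0.02,0,0.068,0,0,-0.035,0,0.068,0,0,-0.03,0,0.068,0,0,-0.016,0,0.068,0,0,-0.008,0,0.068,0,0,0,0,0.045,0,0,0,0,0.045,0,0,0,0,0.045,0,0,0,0,0.045,0,0,0,0]
}}

```text
clock: 33.37
position: [0.5931, -0.3575, 0.0969]
orientation: [-0.688, 0.726, -0.002, 0.001]
force: [0.2, 2.0, 3.4]
opening: 0.613
gripper_force: 59.0
```

```bash
python3 - <<'E'
from h import *
tool()
E
```

```text
t 33.37 p [ 0.5931 -0.3575  0.0969] yaw_y 176.89 F [0.2 2.  3.4] op 52.3 g 59.0 q [-0.31  0.6   0.02 -0.   -0.99  0.26]
```

Request:
{"name": "move_arm", "arguments": {
  "deltas": [0.045,0,0,0.006,0,0.045,0,0,0.02,0,0.045,0,0,0.016,0,0.045,-0.003,0.015,0,0,0.045,-0.005,0.028,0,0,0.045,-0.006,0.035,0,0,0.045,-0.006,0.035,0,0,0.045,-0.006,0.035,0,0,0.045,-0.006,0.035,0,0,0.045,-0.003,0.03,0,0,0.045,-0.003,0.025,0,0,0.045,-0.001,0.015,0,0]
}}

```text
clock: 34.37
position: [0.5522, -0.1023, 0.1373]
orientation: [-0.688, 0.726, 0.0, 0.0]
force: [0.2, -0.3, -2.3]
opening: 0.61
gripper_force: 59.0
```

Request:
{"name": "move_arm", "arguments": {
  "deltas": [0.045,-0.001,0.008,0,0,0.045,0,0,0,0,0.045,0,0,-0.01,0,0.045,0,0,-0.007,0,0.045,0,0,0,0,0.045,0,0,0,0]
}}

```text
clock: 34.87
position: [0.5513, -0.0976, 0.1185]
orientation: [-0.687, 0.727, 0.001, -0.001]
force: [0.0, 0.3, -1.8]
opening: 0.609
gripper_force: 59.0
```

```bash
python3 - <<'E'
from h import *
tool()
E
```

```text
t 34.87 p [ 0.5513 -0.0976  0.1185] yaw_y 176.77 F [ 0.   0.3 -1.8] op 52.0 g 59.0 q [ 0.11  0.38 -0.3   0.   -0.88 -0.17]
```

Request:
{"name": "move_arm", "arguments": {
  "deltas": [0.045,0.0015,0.001,-0.0025,0,0.045,0,0,-0.0015,0,0.045,0,0,-0.0005,0,0.045,0,0,0,0,0.068,0,0,0,0,0.068,0,0,0,0,0.068,0,0,0,0,0.068,0,0,0.01,0,0.068,0,0,0.02,0,0.068,0,0,0.03,0,0.068,0,0,0.04,0,0.068,0,-0.015,0.01,0]
}}

```text
clock: 35.87
position: [0.5568, -0.1098, 0.2332]
orientation: [-0.689, 0.725, -0.005, 0.004]
force: [1.2, 0.4, 1.1]
opening: 0.796
gripper_force: 0.0
```

Request:
{"name": "move_arm", "arguments": {
  "deltas": [0.068,-0.015,-0.03,0,0,0.068,-0.015,-0.03,0,0,0.068,-0.015,-0.03,0,0,0.068,-0.015,-0.03,0,0,0.068,-0.015,-0.03,0,0,0.068,-0.015,-0.03,0,0,0.068,-0.015,-0.03,0,0,0.068,-0.015,-0.03,0,0,0.068,-0.015,-0.03,0,0,0.068,-0.015,-0.02,0,0,0.068,0,0,0,0,0.068,0,0,0,0]
}}

```text
clock: 36.87
position: [0.4027, -0.4015, 0.2261]
orientation: [-0.687, 0.727, -0.001, 0.0]
force: [-0.1, -0.8, 0.2]
opening: 0.804
gripper_force: 0.0
```

```bash
python3 - <<'E'
from h import *
tool()
top=read_camera("top");cv2.imwrite("pics/t10.png",top)
a=read_camera("side")[130:380,230:460]
b=cv2.resize(top[150:240,245:400],None,fx=3,fy=3,interpolation=cv2.INTER_CUBIC);c=cv2.resize(top[170:270,110:215],None,fx=3,fy=3,interpolation=cv2.INTER_CUBIC)
a=cv2.resize(a,(330,359));B=np.zeros((570,797,3),np.uint8);B[:359,:330]=a;B[:270,332:797]=b;B[270:570,332:647]=c
cv2.imwrite("pics/s10.png",B)
E
```

```text
t 36.87 p [ 0.4027 -0.4015  0.2261] yaw_y 176.71 F [-0.1 -0.8  0.2] op 68.6 g 0.0 q [-0.5   0.29 -0.14  0.   -1.13  0.44]
```

View pics/s10.png

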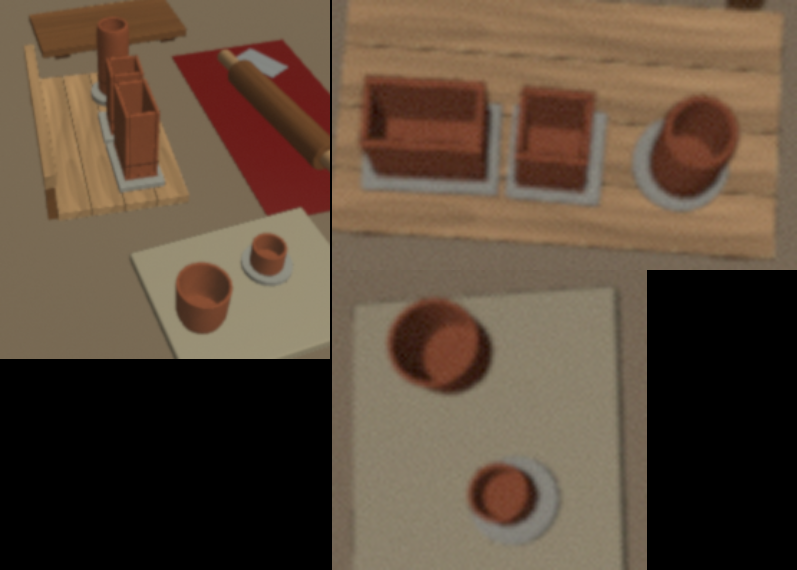

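```bash
python3 - <<'E'
from h import *
print("dish",ray("top",(167,244.7),.082),"setter",ray("top",(169.42,246.32),.048))
P=lambda x,y:(245+(x-332)/3,150+y/3)
for n,pts,z in(("obl",[(364,77),(488,83),(490,152),(361,147)],.162),("sq",[(521,88),(596,93),(590,163),(516,158)],.157),("rnd",[(665,130),(738,130),(701,95),(701,166)],.172)):
    print(n,np.mean([ray("top",P(*p),z) for p in pts],0))
E
```

```text
dish [0.4571567  0.32662563] setter [0.45716255 0.33087872]
obl [0.56330413 0.0875652 ]
sq [ 0.55666837 -0.00095088]
rnd [ 0.54989817 -0.09877883]
```

```bash
python3 -c "
from cell import *
print(close_job())"
```

```text
the job is handed in; nothing more can be done
None
```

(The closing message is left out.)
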